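# Hang the weighted tension bar in the unwind stand, lifted at its balance point

### The job

Put the weighted tension bar away in the two V forks of the unwind stand, under the roll shelf. Its ballast is hidden off the middle and the steel is slippery, so try it with a small lift first, shift your grip until it hangs level, and raise it clear of the table only when it does. Lower it level into both forks while still holding it (do not drop it), with an end block outside each fork, then let go, leaving the two rolls on the shelf where they are.

Things in the scene. Friction and masses are not known exactly. Their poses are not given: they have to be found in the camera images.
- bar_mid (a point): Middle of the tension bar, on its axis; x runs along the bar. Smooth bright steel tube 24 mm in diameter, bare for 85 mm either side of the middle, with a square blue end block (48 x 48 x 10 mm) at each end; 200 mm long over all, about 0.85 kg. It starts lying on its end blocks on the table, axis 24 mm up, in any direction, and may be seated either way round and rolled any way.
- bar: The same bar, origin at its middle. Hidden ballast puts its balance point 30 to 55 mm from the middle; nothing shows toward which end (do not trust the x axis). The tube is slippery (friction about 0.2): 25 N of grip just carries it, 50 N safely; gripped with 25 to 40 N more than 10 to 20 mm from its balance point it turns in the fingers and the heavy end stays down. Gripped near it, it hangs level.
- seat_mid (a point): Where the middle of the seated bar belongs: 100 mm above the table, half-way between two forks. y runs from fork to fork, along the seated bar; -x is the open front, roughly toward the robot; z is up. Forks at y = -74 and +74 mm: white-lipped plates 6 mm thick with a 90 degree V open upward, lips 22 mm before and behind the seated axis and 6 mm above it.
- stand: Unwind stand, fixed; origin on the table below seat_mid, same axes. Grey base 10 mm thick (x -45 to +135 mm), white V forks, aluminium shelf 262 mm wide on two posts (x +112, y -118 and +118 mm).
- shelf_edge (a point): Middle of the lower front edge of the stand's shelf, 330 mm above the table and right above the seat; the board runs 135 mm back from it. A gripper and wrist pointing straight down do not fit over the seat: come in from the open front with the tool leaning about 40 degrees (fingers pointing down and toward the back).
- roll_a_mid (a point): centre of the loose label roll (112 mm in diameter, 48 mm high) lying flat on the stand's shelf
- roll_liner_mid (a point): centre of the loose white liner roll (68 mm in diameter, 46 mm high) standing on the stand's shelf

How it is judged:
By the outcome, as a careful person would: the job done as asked, in the order asked, and still so for the second after the job is handed in, with the robot touching nothing.
It also fails if it takes over 72 s, if anything falls off the work surface, if the arm or the gripper's body presses on something with over 40 N, if the wrist force passes 120 N, or if a joint passes its speed limit or range.

### The arm

A 6-joint arm with a two-finger parallel gripper is mounted at the origin on a cart in front of the work surface, level with it; the furniture and walls round the work are solid. World frame = base frame: x ahead of the robot, y to its left, z up, the work surface at z = 0. Lengths are in m, angles in rad, forces in N, time in s.
With the tool pointing down it reaches from about 0.25 to 0.725 m from the base axis. Payload 4 kg.
Tool frame: the origin (TCP) lies midway between the tips of the shut fingers; the grasp point (between the pads) lies bot.pinch_z behind it (bot.pinch_z is the distance from the TCP to the grasp point, in m); z points along the fingers, y is the direction in which the jaws open and shut (so a half turn about z gives the same grasp; the last joint's range is limited). The gripper opens to 85 mm and grips with 20 to 120 N. Pads are 22 mm wide; open, the fingers measure 114 mm over their backs; the gripper's body (76 mm by 85 mm) begins 54 mm behind the grasp point. The pads swing forward as they close: fully open they stand 13 mm farther back than shut.
Start: joints at [-1.238, 0.241, 0.005, 1.335, 0, 1.571], TCP at [0.163, -0.473, 0.231] pointing down, gripper open.
Joint ranges: [-2.72, 2.72], [-1.05, 1.87], [-1.09, 1.28], [-1.99, 2.15], [-1.42, 1.44], [-3.14, 3.14]. Speed limits (rad/s): [2.79, 2.79, 3.14, 3.14, 3.14, 3.14].

### API

Orientations are given as a unit quaternion [x, y, z, w].
In Python, from workcell import bot gives the robot as it stands. The module is installed in compiled form; this text tells all that it offers.
- The arm moves only by the tool move_arm, never from a script. Its argument "series" is a list that holds one entry, the list of rows, each a list of 7 numbers: the shift along the world's x, y, z in cm, then the turn, a rotation vector about the world's x, y, z in degrees, then the opening, from 0 (shut) to 1 (fully open). A call has exactly 5 rows; each row shifts and turns the pose as measured when the row begins; what a row does not reach is not made up. A row lasts 1/10 s, in which the tool goes at most 50 mm and 8.59 degrees, less where a joint would pass 70% of its speed; a pose out of reach is approached as far as the arm can. A call with a gripper value outside its range is refused whole. The fingers move at their own pace and stop on an object; the grip force is fixed at half the most. Time passes only in rows, so rows that do not move let the fingers close, or fill a call up. It gives the time, the measured TCP pose, the force and the opening at its end, in the units of the state.
- bot.get_obs(): the state, without advancing time (a new reading comes with each control period).
- bot.camera(name): name is "scene" or "top"; returns (picture, depth): 480x640x3 uint8, red, green, blue; 480x640 float32, m along the optical axis (not along the pixel's ray), 0 where there is no reading.
- bot.camera_info(name): a dict with "vfov" (degrees; the focal length in pixels is half the picture's height over the tangent of half this angle, whatever the lens; pixels are square), "cx", "cy" (the principal point, pixels), "cam_to_world" (4x4, takes a point from camera to world coordinates). Camera axes: x right, y down, z forward; pixel columns grow to the right and rows downward; lengths in m; the calibration is good to about 2 mm. A picture is of the moment at which its call begins. camera_info takes no time and is no camera call.
- bot.job_done(): hands the job in, once; it reports no verdict.
Trained networks look in the newest picture that a camera, given by its name, has taken for a name from the list of things; names that differ only in an ending like _2 or _b are one class to them, and where a whole thing is asked for, a point or a joint stands for the part that bears it (a point fixed in the world has none). Each returns a list of dicts, best first, with "confidence" (0 to 1); they miss things now and then, are a little off and sometimes report something else, mostly with a low value. They report only what shows in the picture. A call takes as long as a camera call.
- bot.find_in(camera, target): "at" ([x, y, z] in m, in world coordinates, good to about 4 mm: the middle of the surface that is visible of it).
The state is a dict: "clock": time; "joint_pos": joint angles; "joint_vel": joint speeds; "tau": joint torques, N m; "eef_pos": TCP position; "tool_rot": TCP orientation; "ft_force": force on the tool from outside, world axes, zero at the start; "ft_torque": the same for the moment, N m; "grip_width": finger opening in m.
Only numpy, scipy, OpenCV 4.12 (cv2) and the standard library are available. Lean on these libraries where they do the work, as an engineer would, in place of code of your own. Each camera call takes 0.05 s, during which the arm holds its last target.

## Working session

There is one attempt and no reset: what is moved stays moved. The work goes in short steps, Python scripts to look and compute and a tool call to move; the robot and the scene stay as the last step left them, time stands still between calls to the robot, and variables do not carry over. Pictures are saved under pics/ and viewed, and the job is handed in when it is done.

Besides the shell and the picture viewer there is one more tool, called after ">>>" as a command line: name --argument value ..., lists and objects as JSON in quotes. move_arm: Moves the arm, as the interface text tells. Its arguments: {"type":"object","properties":{"series":{"type":"array","items":{"type":"array","items":{"type":"array","items":{"type":"number"}}}}},"required":["series"]}

```bash
mkdir -p pics; ls
cat > h.py <<'E'
import numpy as np,cv2
from workcell import bot
from scipy.spatial.transform import Rotation as R
def snap(n,f):
    p,d=bot.camera(n); cv2.imwrite('pics/'+f,p[:,:,::-1]); np.save('pics/%s_d.npy'%n,d); np.save('pics/%s_p.npy'%n,p); return p,d
def pts(n,d):
    i=bot.camera_info(n); f=240/np.tan(np.radians(i['vfov'])/2)
    v,u=np.mgrid[0:480,0:640]
    c=np.stack([(u-i['cx'])/f*d,(v-i['cy'])/f*d,d],-1); T=np.array(i['cam_to_world'])
    return c@T[:3,:3].T+T[:3,3]
def proj(n,P):
    i=bot.camera_info(n); f=240/np.tan(np.radians(i['vfov'])/2); T=np.linalg.inv(np.array(i['cam_to_world']))
    c=np.atleast_2d(P)@T[:3,:3].T+T[:3,3]; return np.c_[c[:,0]/c[:,2]*f+i['cx'],c[:,1]/c[:,2]*f+i['cy']]
def st():
    o=bot.get_obs(); r=R.from_quat(o['tool_rot']).as_matrix()
    print('t',round(o['clock'],2),'tcp',np.round(o['eef_pos'],4),'F',np.round(o['ft_force'],1),'M',np.round(o['ft_torque'],2),'w',round(o['grip_width'],4)); print('q',np.round(o['joint_pos'],3),'x',np.round(r[:,0],3),'y',np.round(r[:,1],3),'z',np.round(r[:,2],3)); return o
E
python3 - <<'E'
from h import *
np.set_printoptions(suppress=True,precision=4)
st(); print(bot.pinch_z)
for n in('scene','top'):
    snap(n,n+'0.png'); i=bot.camera_info(n); print(n,i['vfov'],i['cx'],i['cy'],np.array(i['cam_to_world']))
    for t in('bar_mid','seat_mid','shelf_edge','roll_a_mid','roll_liner_mid'):
        r=bot.find_in(n,t); print(n,t,[(np.round(k['at'],3),round(k['confidence'],2)) for k in r][:2])
E
```

```text
pics
t 0.0 tcp [ 0.1631 -0.472   0.2304] F [-0.5 -0.3 -1.2] M [ 0.01 -0.01 -0.04] w 0.0856
q [-1.238  0.241  0.004  1.335  0.     1.571] x [0.945 0.327 0.   ] y [ 0.327 -0.945 -0.002] z [-0.001  0.002 -1.   ]
0.0187
scene 53.31148883385208 323.29473109489146 239.2295602096507 [[-0.8694 -0.2513  0.4255  0.0682]
 [-0.4941  0.4594 -0.7382  0.9462]
 [-0.0099 -0.8519 -0.5235  0.8477]
 [ 0.      0.      0.      1.    ]]
scene bar_mid []
scene seat_mid [(array([0.667, 0.255, 0.008]), 0.66)]
scene shelf_edge [(array([0.666, 0.254, 0.009]), 0.6)]
scene roll_a_mid [(array([0.663, 0.299, 0.385]), 0.96)]
scene roll_liner_mid [(array([0.696, 0.158, 0.38 ]), 0.86)]
top 57.389964889364 311.73387150639803 246.05653836172155 [[-0.0097 -0.9961  0.0879  0.4899]
 [-1.      0.0095 -0.0027  0.0498]
 [ 0.0019 -0.0879 -0.9961  1.3225]
 [ 0.      0.      0.      1.    ]]
top bar_mid [(array([ 0.503, -0.179,  0.034]), 0.72)]
top seat_mid [(array([0.642, 0.198, 0.345]), 0.92)]
top shelf_edge [(array([0.65 , 0.193, 0.336]), 0.96)]
top roll_a_mid [(array([0.672, 0.277, 0.387]), 0.87)]
top roll_liner_mid [(array([0.674, 0.275, 0.384]), 0.72), (array([0.712, 0.14 , 0.388]), 0.67)]
```

View pics/scene0.png

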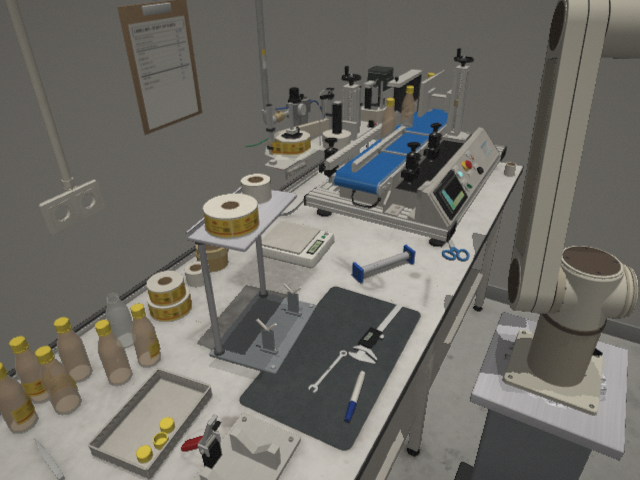

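View pics/top0.png

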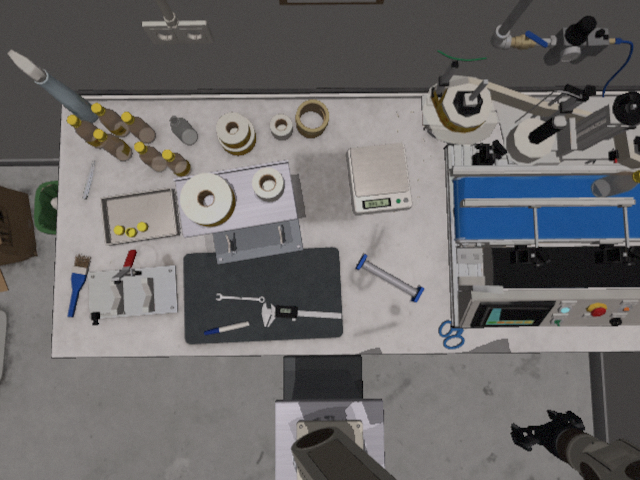

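The top view shows the bar lying between the blue blocks at about (361,262) and (418,294). The stand's forks are at (231,240) and (283,235), below the shelf front edge. Next I measure both.

Run:
```python
from h import *
np.set_printoptions(suppress=True,precision=4)
C={}
for n in('scene','top'):
    d=np.load(f'pics/{n}_d.npy');p=np.load(f'pics/{n}_p.npy').astype(int);P=pts(n,d);C[n]=P
    print(n,'valid',(d>0).mean())
    m=(d>0)&(p[:,:,2]>p[:,:,0]+35)&(abs(P[...,0]-.5)<.15)&(abs(P[...,1]+.18)<.15)&(P[...,2]>.003)&(P[...,2]<.1)
    Q=P[m]; k,l,c=cv2.kmeans(np.float32(Q[:,:2]),2,None,(3,50,1e-4),5,cv2.KMEANS_PP_CENTERS)
    for j in(0,1):
        q=Q[l[:,0]==j]; print(n,'block',len(q),np.median(q,0),q.min(0),q.max(0)); 
        t=q[q[:,2]>.042]; print('  top',len(t),t.mean(0), cv2.minAreaRect(np.float32(t[:,:2]*1000)) if len(t)>4 else '')
    # shelf plane
    m=(d>0)&(abs(P[...,0]-.68)<.15)&(abs(P[...,1]-.23)<.2)&(P[...,2]>.325)&(P[...,2]<.352)
    q=P[m]; print('shelf',len(q),np.median(q,0)); 
    r=cv2.minAreaRect(np.float32(q[:,:2]*1000)); print(r, cv2.boxPoints(r))
    m=(d>0)&(abs(P[...,0]-.65)<.12)&(abs(P[...,1]-.2)<.16)&(P[...,2]>.05)&(P[...,2]<.125)
    q=P[m];print('forkish',len(q))
    k,l,c=cv2.kmeans(np.float32(q[:,:2]),4,None,(3,50,1e-4),5,cv2.KMEANS_PP_CENTERS)
    for j in range(4):
        s=q[l[:,0]==j];print(len(s),s.mean(0),s.min(0),s.max(0))
    print(proj(n,P[300,300]))
```

```text
scene valid 0.9961100260416667
scene block 141 [ 0.5517 -0.0929  0.0336] [ 0.534  -0.1147  0.0043] [ 0.5751 -0.0817  0.0516]
  top 44 [ 0.5557 -0.0973  0.0477] ((557.2576904296875, -96.75021362304688), (12.137901306152344, 48.71476745605469), 57.1932487487793)
scene block 93 [ 0.4489 -0.2533  0.0405] [ 0.3508 -0.3286  0.004 ] [ 0.4808 -0.2434  0.0518]
  top 42 [ 0.4581 -0.2605  0.0469] ((459.17840576171875, -262.24761962890625), (13.307037353515625, 50.29326629638672), 54.65214920043945)
shelf 2113 [0.6493 0.2908 0.3409]
((684.910888671875, 218.51803588867188), (137.9474639892578, 265.782470703125), 8.52641487121582) [[596.9963 339.7141]
 [636.4026  76.8691]
 [772.8255  97.322 ]
 [733.4191 360.1669]]
forkish 671
170 [0.7074 0.345  0.0882] [0.7005 0.3343 0.0501] [0.7191 0.3507 0.1249]
170 [0.6301 0.1364 0.0765] [0.6055 0.1278 0.05  ] [0.6558 0.1426 0.1066]
195 [0.6072 0.2821 0.0767] [0.5826 0.2744 0.0501] [0.6314 0.2878 0.1058]
136 [0.7446 0.1124 0.0879] [0.7367 0.1011 0.0501] [0.7552 0.1193 0.1246]
[[300. 300.]]
top valid 0.9959440104166667
top block 60 [ 0.5558 -0.0986  0.0479] [ 0.
[... 246 characters left out ...]
4] [ 0.4803 -0.2467  0.0541]
  top 59 [ 0.4591 -0.2612  0.0477] ((458.8791198730469, -261.5619201660156), (10.026442527770996, 45.78231430053711), 59.415130615234375)
shelf 3924 [0.6731 0.1927 0.3406]
((685.0809936523438, 219.89010620117188), (136.3500213623047, 262.8428039550781), 8.985800743103027) [[597.216  339.0504]
 [638.2693  79.4334]
 [772.946  100.7298]
 [731.8926 360.3468]]
forkish 110
25 [0.6421 0.1374 0.0923] [0.6312 0.1332 0.0535] [0.6551 0.1407 0.1068]
36 [0.6179 0.283  0.0871] [0.6069 0.2795 0.0538] [0.6312 0.2893 0.1062]
21 [0.6176 0.1334 0.0904] [0.6064 0.1295 0.0516] [0.6284 0.1361 0.1087]
28 [0.5954 0.2794 0.0831] [0.5829 0.2769 0.0515] [0.6051 0.2832 0.1059]
[[300. 300.]]
```

Run:
```python
from h import *
for n,(a,b,c,d) in {'scene':(190,330,170,370),'top':(170,330,150,310)}.items():
    p=np.load(f'pics/{n}_p.npy')[c:d,a:b]; cv2.imwrite(f'pics/{n}_crop0.png',cv2.resize(p[:,:,::-1],None,fx=3.5,fy=3.5 if n=='top' else 3,interpolation=cv2.INTER_CUBIC))
```

```text
(no output)
```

View pics/scene_crop0.png

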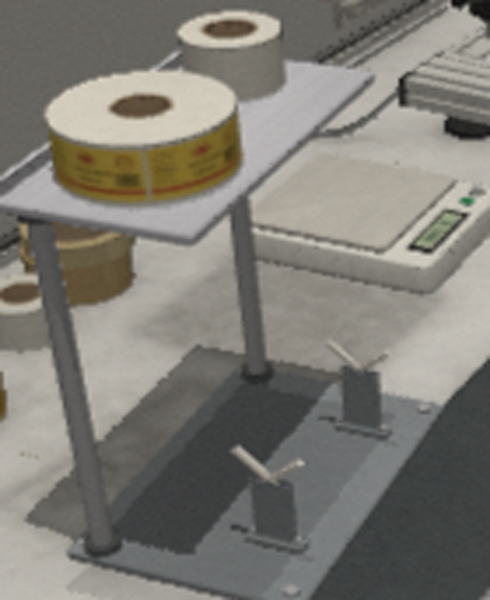

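View pics/top_crop0.png

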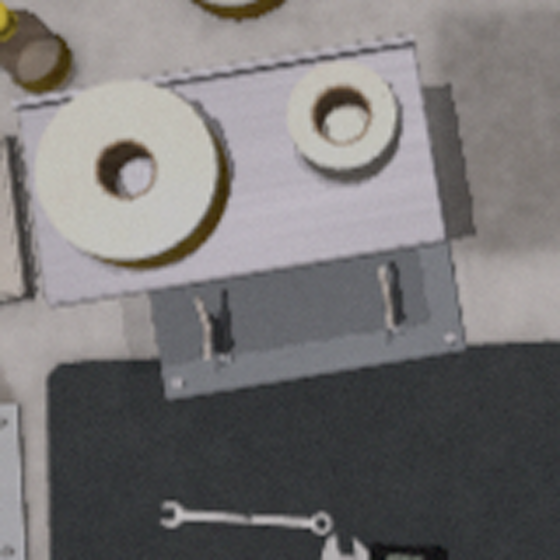

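Seat is at about (0.6185, 0.2087), with the stand yawed 8.9°. The bar's middle is at (0.507, -0.180) with its axis at 59.3°. The block spacing of 190 mm matches the given size. Now I move over the bar.

>>> move_arm --series '[[[3.4,2.9,-0.8,0,0,4,1],[3.4,2.9,-0.8,0,0,4,1],[3.4,2.9,-0.8,0,0,4,1],[3.4,2.9,-0.8,0,0,4,1],[3.4,2.9,-0.8,0,0,4,1]]]'

```text
clock: 1.1
eef_pos: [0.3347, -0.3282, 0.1917]
tool_rot: [0.943, 0.334, 0.001, 0.004]
ft_force: [0.6, -0.6, 1.0]
grip_width: 0.0852
```

>>> move_arm --series '[[[3.4,2.9,-0.8,0,0,4,1],[3.4,2.9,-0.8,0,0,4,1],[3.4,2.9,-0.8,0,0,4,1],[3.4,2.9,-0.8,0,0,4,1],[3.4,2.9,-0.8,0,0,4,1]]]'

```text
clock: 1.6
eef_pos: [0.5114, -0.1765, 0.1515]
tool_rot: [0.867, 0.499, 0.003, 0.005]
ft_force: [0.6, -1.4, 0.5]
grip_width: 0.0854
```

```bash
python3 -c "
from h import *
st()"
```

```text
t 1.6 tcp [ 0.5114 -0.1765  0.1515] F [ 0.6 -1.4  0.5] M [-0.03 -0.01  0.02] w 0.0854
q [-0.331  0.359 -0.044  1.156 -0.003  1.766] x [ 0.502  0.865 -0.001] y [ 0.865 -0.502  0.012] z [ 0.01  -0.007 -1.   ]
```

>>> move_arm --series '[[[-0.2,-0.2,-4,0,0,-0.5,0.7],[-0.2,-0.1,-4,0,0,0,0.7],[0,0,-3,0,0,0,0.7],[0,0,-2,0,0,0,0.7],[0,0,-1,0,0,0,0.7]]]'

```text
clock: 2.1
eef_pos: [0.5154, -0.1735, 0.0082]
tool_rot: [0.865, 0.501, 0.006, 0.008]
ft_force: [-0.8, 0.5, -0.5]
grip_width: 0.0597
```

```bash
python3 -c "
from h import *
st();snap('top','t1.png');snap('scene','s1.png')
p=cv2.imread('pics/t1.png')[220:340,320:480];cv2.imwrite('pics/t1c.png',cv2.resize(p,None,fx=4,fy=4))"
```

```text
t 2.1 tcp [ 0.5154 -0.1735  0.0082] F [-0.8  0.5 -0.5] M [0.05 0.11 0.01] w 0.0597
q [-0.324  0.51  -0.23   0.81  -0.002  1.767] x [0.497 0.868 0.002] y [ 0.867 -0.497  0.021] z [ 0.019 -0.008 -1.   ]
```

View pics/t1c.png

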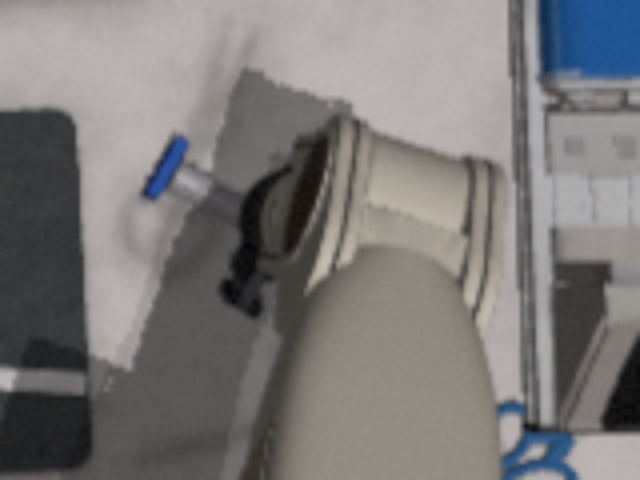

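View pics/s1.png

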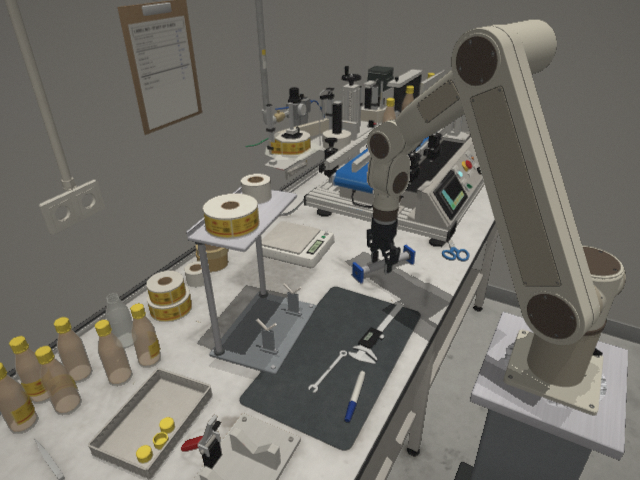

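The jaws straddle the tube and both blocks are clear. I'll correct the small drift, then close.

>>> move_arm --series '[[[-0.8,-0.6,-0.2,0.5,1.1,-0.9,0.7],[0,0,0,0,0,0,0.7],[0,0,0,0,0,0,0],[0,0,0,0,0,0,0],[0,0,0,0,0,0,0]]]'

```text
clock: 2.7
eef_pos: [0.5099, -0.1821, 0.0118]
tool_rot: [0.87, 0.493, 0.002, 0.002]
ft_force: [-0.9, 1.8, -4.1]
grip_width: 0.022
```

>>> move_arm --series '[[[0,0,0,0,0,0,0],[0,0,0,0,0,0,0],[0,0,0,0,0,0,0],[0,0,0,0,0,0,0],[0,0,0,0,0,0,0]]]'

```text
clock: 3.2
eef_pos: [0.5098, -0.182, 0.0117]
tool_rot: [0.87, 0.493, 0.002, 0.002]
ft_force: [-0.4, -0.4, -0.4]
grip_width: 0.022
```

```bash
python3 -c "
from h import *
st()"
```

```text
t 3.2 tcp [ 0.5098 -0.182   0.0117] F [-0.4 -0.4 -0.4] M [ 0.    0.11 -0.05] w 0.022
q [-0.343  0.511 -0.216  0.837  0.     1.767] x [0.513 0.858 0.001] y [ 0.858 -0.513  0.006] z [ 0.006 -0.002 -1.   ]
```

>>> move_arm --series '[[[0,0,0.4,0,0,0,0],[0,0,0.4,0,0,0,0],[0,0,0.2,0,0,0,0],[0,0,0,0,0,0,0],[0,0,0,0,0,0,0]]]'

```text
clock: 3.7
eef_pos: [0.5076, -0.1809, 0.0196]
tool_rot: [0.87, 0.493, 0.001, -0.0]
ft_force: [0.6, -0.5, -7.6]
grip_width: 0.0219
```

```bash
python3 -c "
from h import *
st()
for n in ('scene','top'):
    p,d=snap(n,n+'2.png');P=pts(n,d);p=p.astype(int)
    m=(d>0)&(p[:,:,2]>p[:,:,0]+35)&(abs(P[...,0]-.5)<.12)&(abs(P[...,1]+.18)<.12)&(P[...,2]>.003)&(P[...,2]<.12)
    Q=P[m]; 
    for s in (Q[:,1]>-.18,Q[:,1]<-.18): 
        q=Q[s];print(n,len(q),np.median(q,0) if len(q) else 0, np.percentile(q[:,2],[2,98]) if len(q) else 0)
p=cv2.imread('pics/scene2.png')[220:320,320:480];cv2.imwrite('pics/s2c.png',cv2.resize(p,None,fx=4,fy=4))"
```

```text
t 3.7 tcp [ 0.5076 -0.1809  0.0196] F [ 0.6 -0.5 -7.6] M [ 0.12 -0.23  0.12] w 0.0219
q [-3.430e-01  5.000e-01 -2.090e-01  8.610e-01  1.000e-03  1.766e+00] x [0.513 0.858 0.001] y [ 0.858 -0.513 -0.   ] z [ 0.001  0.001 -1.   ]
scene 159 [ 0.55237359 -0.09420451  0.04845868] [0.02162885 0.06565939]
scene 95 [ 0.44917961 -0.25342126  0.04138055] [0.00736293 0.05064637]
top 72 [ 0.55394504 -0.09795068  0.062111  ] [0.03751254 0.06781635]
top 0 0 0
```

View pics/s2c.png

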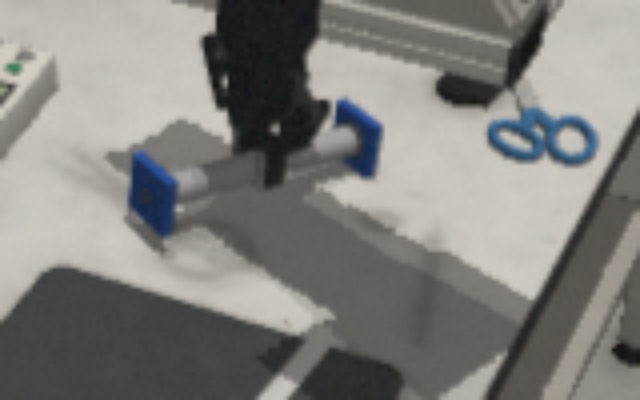

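The -y end (left edge of the tool, toward the cart) stayed down and the +y end rose about 15 mm. Forces suggest the balance point is about 44 mm from the middle toward -y. I'll lower, open and shift.

>>> move_arm --series '[[[0,0,-0.4,0,0,0,0],[0,0,-0.4,0,0,0,0],[0,0,0,0,0,0,0.6],[0,0,0,0,0,0,0.6],[0,0,0,0,0,0,0.6]]]'

```text
clock: 4.3
eef_pos: [0.5105, -0.1813, 0.0139]
tool_rot: [0.87, 0.494, 0.003, 0.002]
ft_force: [0.6, 0.3, -0.1]
grip_width: 0.0513
```

```bash
python3 -c "
from h import *
st()"
```

```text
t 4.3 tcp [ 0.5105 -0.1813  0.0139] F [ 0.6  0.3 -0.1] M [ 0.04  0.08 -0.07] w 0.0513
q [-3.420e-01  5.080e-01 -2.140e-01  8.420e-01  1.000e-03  1.767e+00] x [0.513 0.859 0.003] y [ 0.859 -0.513  0.006] z [ 0.007 -0.001 -1.   ]
```

>>> move_arm --series '[[[-1.2,-1.8,0,0,0,0,0.6],[-1.3,-1.8,0,0,0,0,0.6],[0,0,-0.4,0,0,0,0.6],[0,0,-0.4,0,0,0,0.6],[0,0,0,0,0,0,0.6]]]'

```text
clock: 4.8
eef_pos: [0.4874, -0.2198, 0.0078]
tool_rot: [0.87, 0.494, 0.004, 0.005]
ft_force: [0.2, 0.4, 0.2]
grip_width: 0.0514
```

```bash
python3 -c "
from h import *
st()
for n in ('scene','top'):
    p,d=snap(n,n+'3.png');P=pts(n,d);p=p.astype(int)
    m=(d>0)&(p[:,:,2]>p[:,:,0]+35)&(abs(P[...,0]-.5)<.12)&(abs(P[...,1]+.18)<.12)&(P[...,2]>.042)&(P[...,2]<.12)
    Q=P[m]; 
    for s in (Q[:,1]>-.18,Q[:,1]<-.18): 
        q=Q[s];print(n,len(q),np.mean(q,0) if len(q) else 0, np.percentile(q[:,2],[2,98]) if len(q) else 0)
"
```

```text
t 4.8 tcp [ 0.4874 -0.2198  0.0078] F [0.2 0.4 0.2] M [0.05 0.06 0.02] w 0.0514
q [-4.240e-01  5.020e-01 -2.470e-01  8.090e-01  1.000e-03  1.685e+00] x [0.512 0.859 0.002] y [ 0.859 -0.512  0.013] z [ 0.012 -0.005 -1.   ]
scene 50 [ 0.55580889 -0.09561968  0.04689605] [0.04235804 0.05054626]
scene 5 [ 0.43933677 -0.2413638   0.04887788] [0.04338024 0.05822632]
top 54 [ 0.55642557 -0.09634848  0.0479782 ] [0.04307255 0.05277823]
top 0 0 0
```

>>> move_arm --series '[[[-0.1,0.4,-0.1,0.3,0.7,0,0.6],[0,0,0,0,0,0,0.3],[0,0,0,0,0,0,0],[0,0,0,0,0,0,0],[0,0,0,0,0,0,0]]]'

```text
clock: 5.4
eef_pos: [0.488, -0.2144, 0.0074]
tool_rot: [0.869, 0.495, -0.0, 0.0]
ft_force: [0.2, 0.0, -0.4]
grip_width: 0.0226
```

>>> move_arm --series '[[[0,0,0.3,0,0,0,0],[0,0,0.3,0,0,0,0],[0,0,0.3,0,0,0,0],[0,0,0,0,0,0,0],[0,0,0,0,0,0,0]]]'

```text
clock: 5.9
eef_pos: [0.4832, -0.2119, 0.0124]
tool_rot: [0.869, 0.495, -0.003, -0.005]
ft_force: [0.2, -0.6, -7.8]
grip_width: 0.0223
```

```bash
python3 -c "
from h import *
st()
for n in ('scene','top'):
    p,d=snap(n,n+'4.png');P=pts(n,d);p=p.astype(int)
    m=(d>0)&(p[:,:,2]>p[:,:,0]+35)&(abs(P[...,0]-.5)<.12)&(abs(P[...,1]+.18)<.12)&(P[...,2]>.003)&(P[...,2]<.12)
    Q=P[m]; 
    for s in (Q[:,1]>-.18,Q[:,1]<-.18): 
        q=Q[s];print(n,len(q),np.median(q,0) if len(q) else 0, np.percentile(q[:,2],[2,50,98]) if len(q) else 0)
p=cv2.imread('pics/scene4.png')[220:320,320:480];cv2.imwrite('pics/s4c.png',cv2.resize(p,None,fx=4,fy=4))"
```

```text
t 5.9 tcp [ 0.4832 -0.2119  0.0124] F [ 0.2 -0.6 -7.8] M [ 0.03 -0.    0.  ] w 0.0223
q [-0.414  0.5   -0.234  0.848  0.     1.692] x [ 0.51   0.86  -0.001] y [ 0.86  -0.51  -0.012] z [-0.011  0.005 -1.   ]
scene 153 [ 0.54870489 -0.08961951  0.03867535] [0.01085253 0.03867535 0.05522783]
scene 57 [ 0.43978696 -0.24676827  0.03297633] [0.00872573 0.03297633 0.05737611]
top 59 [ 0.55137385 -0.09342014  0.05231292] [0.04473303 0.05231292 0.05658833]
top 0 0 0
```

View pics/s4c.png

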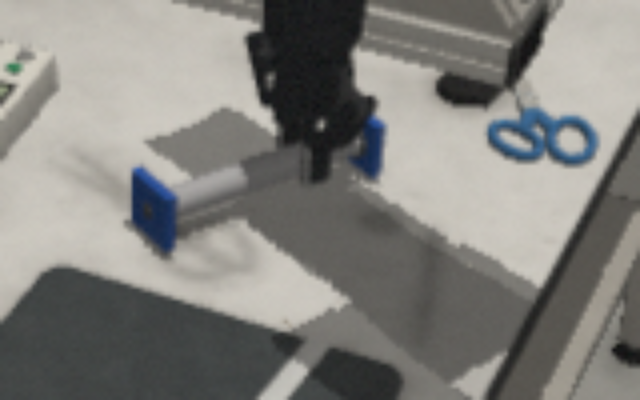

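Now it hangs level. Both blocks are about 5 mm up, with full weight at 7.8 N and moment near 0. I'll lift a little more and verify.

>>> move_arm --series '[[[0,0,0.4,0,0,0,0],[0,0,0.5,0,0,0,0],[0,0,0.5,0,0,0,0],[0,0,0.4,0,0,0,0],[0,0,0,0,0,0,0]]]'

```text
clock: 6.5
eef_pos: [0.4836, -0.2121, 0.0324]
tool_rot: [0.869, 0.495, -0.003, -0.004]
ft_force: [-0.4, -0.4, -7.7]
grip_width: 0.0218
```

```bash
cat >> h.py <<'E'
def bar(tag,box=((.35,.75),(-.35,.4)),z=(.003,.4)):
    from scipy.ndimage import label
    for n in ('scene','top'):
        p,d=snap(n,n+tag+'.png');P=pts(n,d);p=p.astype(int)
        m=(d>0)&(p[:,:,2]>p[:,:,0]+35)&(p[:,:,1]<p[:,:,2]-20)
        for k,(a,b) in enumerate(list(box)+[z]): m&=(P[...,k]>a)&(P[...,k]<b)
        L,c=label(m,np.ones((3,3)))
        for j in range(1,c+1):
            q=P[L==j]
            if len(q)<15: continue
            v,u=np.nonzero(L==j)
            print(n,'blob',len(q),'px',int(u.mean()),int(v.mean()),'mean',np.round(q.mean(0),4),'z',np.round(np.percentile(q[:,2],[3,97]),4))
E
python3 -c "
from h import *
st();bar('5',((.4,.62),(-.35,0)))
p=cv2.imread('pics/scene5.png')[220:320,320:480];cv2.imwrite('pics/s5c.png',cv2.resize(p,None,fx=4,fy=4))"
```

```text
t 6.5 tcp [ 0.4836 -0.2121  0.0324] F [-0.4 -0.4 -7.7] M [-0.06 -0.06 -0.01] w 0.0218
q [-0.414  0.474 -0.215  0.893  0.     1.692] x [ 0.51   0.86  -0.001] y [ 0.86  -0.509 -0.011] z [-0.01   0.005 -1.   ]
scene blob 47 px 375 186 mean [ 0.6139 -0.3366  0.1924] z [0.1725 0.2059]
scene blob 56 px 413 250 mean [ 0.44   -0.2444  0.0565] z [0.0312 0.0881]
scene blob 152 px 358 265 mean [ 0.5513 -0.0928  0.0551] z [0.0312 0.0742]
top blob 66 px 461 235 mean [ 0.6123 -0.3397  0.1992] z [0.1856 0.209 ]
top blob 63 px 361 262 mean [ 0.5523 -0.0941  0.0721] z [0.0654 0.0776]
```

View pics/s5c.png

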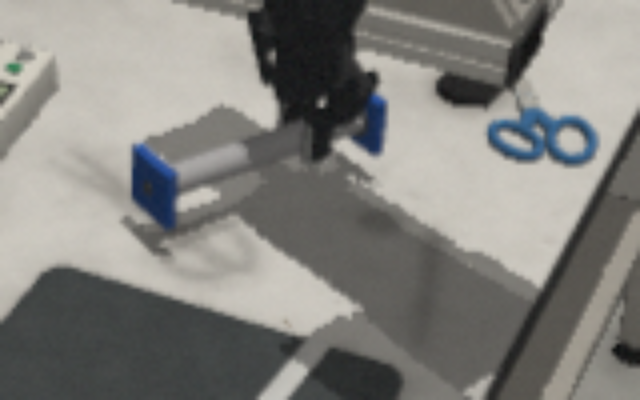

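Level confirmed: both block undersides sit at 0.031 m. I'll raise and carry, turning +39.6° on the way.

>>> move_arm --series '[[[0,0,1.5,0,0,0,0],[0,0,3,0,0,0,0],[0,0,4,0,0,0,0],[0,0,4,0,0,0,0],[0,0,2.5,0,0,0,0]]]'

```text
clock: 7.1
eef_pos: [0.4762, -0.2088, 0.1795]
tool_rot: [0.869, 0.495, -0.009, -0.012]
ft_force: [1.7, -0.6, -7.7]
grip_width: 0.0223
```

>>> move_arm --series '[[[0.3,1.5,0.5,0,0,2,0],[0.3,3,0,0,0,4,0],[0.3,4,0,0,0,5,0],[0.3,4,0,0,0,5,0],[0.3,4,0,0,0,5,0]]]'

```text
clock: 7.6
eef_pos: [0.4922, -0.0428, 0.1866]
tool_rot: [0.762, 0.648, -0.008, -0.007]
ft_force: [1.1, -0.0, -9.4]
grip_width: 0.0219
```

>>> move_arm --series '[[[0.3,4,0,0,0,5,0],[0.3,4,0,0,0,5,0],[0.3,4,0,0,0,4,0],[0.3,4,0,0,0,3,0],[0.3,3,0,0,0,2,0]]]'

```text
clock: 8.1
eef_pos: [0.5009, 0.1591, 0.1803]
tool_rot: [0.636, 0.772, -0.012, -0.01]
ft_force: [0.7, -0.3, -7.1]
grip_width: 0.0221
```

```bash
python3 -c "
from h import *
st();bar('6')"
```

```text
t 8.1 tcp [0.5009 0.1591 0.1803] F [ 0.7 -0.3 -7.1] M [-0.02 -0.14  0.03] w 0.0221
q [0.306 0.343 0.01  1.27  0.003 1.684] x [-0.192  0.981 -0.   ] y [ 0.981  0.192 -0.032] z [-0.031 -0.007 -0.999]
scene blob 391 px 361 183 mean [ 0.6621 -0.3365  0.1911] z [0.1704 0.2076]
scene blob 16 px 445 255 mean [ 0.3636 -0.3349  0.0088] z [0.005  0.0136]
scene blob 30 px 344 257 mean [0.4945 0.1055 0.2176] z [0.2091 0.224 ]
scene blob 28 px 330 260 mean [0.5296 0.1137 0.2018] z [0.1887 0.212 ]
scene blob 413 px 311 311 mean [0.4737 0.295  0.202 ] z [0.1771 0.222 ]
scene blob 119 px 349 409 mean [0.3566 0.3424 0.0178] z [0.0129 0.0215]
top blob 584 px 459 211 mean [ 0.6763 -0.3382  0.1987] z [0.1838 0.2114]
top blob 81 px 286 276 mean [0.5122 0.1113 0.211 ] z [0.1749 0.2237]
top blob 78 px 211 292 mean [0.4737 0.2987 0.2163] z [0.2126 0.2257]
top blob 29 px 441 326 mean [ 0.3644 -0.3366  0.0093] z [0.0056 0.0139]
top blob 60 px 211 331 mean [0.3574 0.3415 0.0184] z [0.0134 0.0235]
```

View pics/scene6.png

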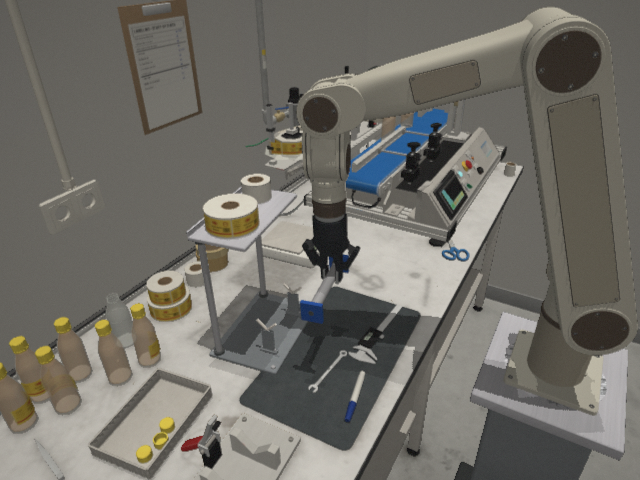

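>>> move_arm --series '[[[0,0,0.3,0.5,-3,-0.4,0],[0,0,0,0.8,-5,-0.4,0],[0,0,0,0.9,-6,-0.4,0],[0,0,0,0.9,-6,-0.4,0],[0,0,0,0.9,-6,-0.3,0]]]'

```text
clock: 8.7
eef_pos: [0.4968, 0.1628, 0.1749]
tool_rot: [0.631, 0.747, 0.158, 0.142]
ft_force: [0.8, 0.1, -9.4]
grip_width: 0.0221
```

>>> move_arm --series '[[[0,0,0,0.9,-6,0,0],[0,0,0,0.8,-5,0,0],[0,0,0,0.5,-3,0,0],[0,0,0,0,0,0,0],[0,0,0,0,0,0,0]]]'

```text
clock: 9.2
eef_pos: [0.4782, 0.1573, 0.1601]
tool_rot: [0.609, 0.726, 0.238, 0.214]
ft_force: [-0.5, 0.8, -7.0]
grip_width: 0.022
```

```bash
cat >> h.py <<'E'
YAW=np.radians(8.9); XS=np.array([np.cos(YAW),np.sin(YAW),0]); YS=np.array([-np.sin(YAW),np.cos(YAW),0]); SEAT=np.array([.6185,.2087,.1])
RT=np.c_[YS, np.cross(np.cos(0)*(np.sin(np.radians(40))*XS+np.array([0,0,-np.cos(np.radians(40))])),YS), np.sin(np.radians(40))*XS+np.array([0,0,-np.cos(np.radians(40))])]
def want(B):
    o=st(); r=R.from_quat(o['tool_rot'])
    print('rot err deg',np.round(np.degrees((R.from_matrix(RT)*r.inv()).as_rotvec()),2))
    t=r.as_matrix()[:,2]
    cur=np.array(o['eef_pos'])-.0166*t; 
    S=np.c_[XS,YS,[0,0,1]]
    print('grip pt in stand mm',np.round((S.T@(cur-SEAT*[1,1,0]))*1000,1),'shift cm to tgt',np.round((np.array(B)+.0166*RT[:,2]-o['eef_pos'])*100,2))
E
python3 -c "
from h import *
want(SEAT-.0417*YS-.12*XS+[0,0,.07]);bar('7',((.4,.62),(.05,.4)))
p=cv2.imread('pics/scene7.png')[150:400,180:480];cv2.imwrite('pics/s7c.png',cv2.resize(p,None,fx=2.4,fy=2.4))
p=cv2.imread('pics/top7.png')[150:400,150:400];cv2.imwrite('pics/t7c.png',cv2.resize(p,None,fx=2.4,fy=2.4))"
```

```text
t 9.2 tcp [0.4782 0.1573 0.1601] F [-0.5  0.8 -7. ] M [-0.17  1.5   0.06] w 0.022
q [ 0.418 -0.077 -0.788  0.227 -0.167  1.76 ] x [-0.166  0.986 -0.02 ] y [0.782 0.144 0.606] z [ 0.6    0.085 -0.795]
rot err deg [ 1.55 -2.46 -0.65]
grip pt in stand mm [-156.7  -28.9  173.3] shift cm to tgt [ 3.88 -0.67 -0.28]
scene blob 32 px 349 265 mean [0.4825 0.1062 0.2003] z [0.1907 0.2071]
scene blob 23 px 356 279 mean [0.4628 0.1043 0.1629] z [0.1516 0.1742]
scene blob 410 px 324 324 mean [0.4451 0.2897 0.174 ] z [0.147  0.2014]
top blob 109 px 290 290 mean [0.4756 0.1029 0.184 ] z [0.0451 0.2066]
top blob 119 px 217 303 mean [0.4446 0.2893 0.1874] z [0.168  0.2042]
```

View pics/s7c.png

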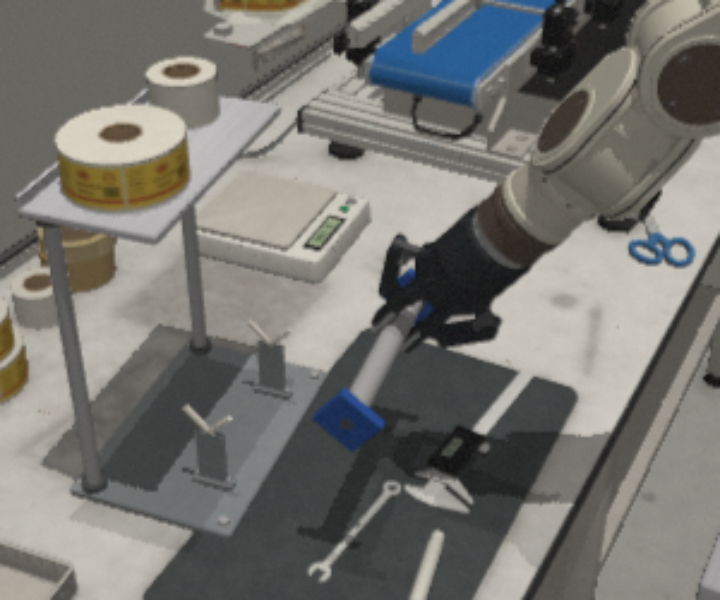

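View pics/t7c.png

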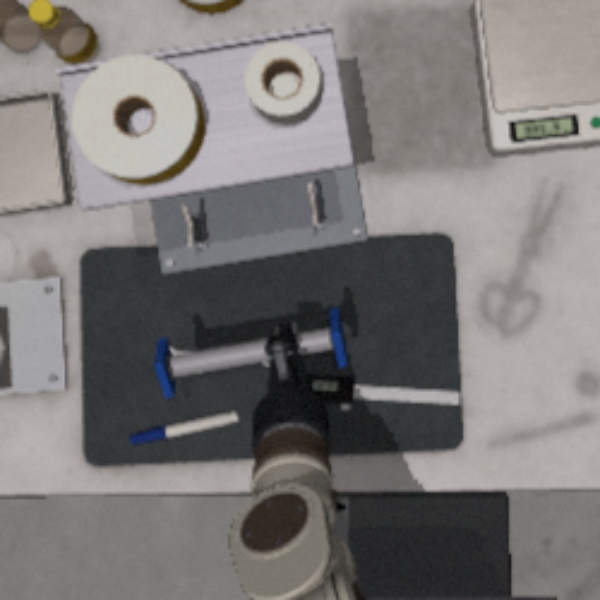

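>>> move_arm --series '[[[1,-0.2,0,0.8,-1.5,-0.3,0],[1.5,-0.2,0,0.8,-1,-0.3,0],[1.5,-0.2,0,0,0,0,0],[0,0,0,0,0,0,0],[0,0,0,0,0,0,0]]]'

```text
clock: 9.8
eef_pos: [0.5254, 0.1524, 0.1631]
tool_rot: [0.611, 0.713, 0.261, 0.223]
ft_force: [-0.4, -0.3, -8.2]
grip_width: 0.0221
```

```bash
python3 -c "
from h import *
want(SEAT-.0417*YS-.12*XS+[0,0,.06])
bar('8',((.4,.65),(.05,.4)))"
```

```text
t 9.8 tcp [0.5254 0.1524 0.1631] F [-0.4 -0.3 -8.2] M [-0.26  1.73  0.01] w 0.0221
q [ 0.351 -0.006 -0.756  0.13  -0.125  1.723] x [-0.154  0.988  0.002] y [0.755 0.117 0.645] z [ 0.637  0.101 -0.764]
rot err deg [-0.13  0.13  0.03]
grip pt in stand mm [-111.4  -41.3  175.8] shift cm to tgt [-0.84 -0.18 -1.58]
scene blob 26 px 333 258 mean [0.5272 0.102  0.2034] z [0.1936 0.2136]
scene blob 19 px 340 272 mean [0.5093 0.0998 0.1653] z [0.1537 0.175 ]
scene blob 396 px 306 313 mean [0.4934 0.2845 0.1792] z [0.1524 0.2069]
top blob 102 px 292 272 mean [0.5207 0.0976 0.1842] z [0.0071 0.2103]
top blob 115 px 219 284 mean [0.4932 0.2849 0.1921] z [0.1749 0.2126]
```

>>> move_arm --series '[[[1,0.15,-0.5,0,0,0,0],[2,0.3,-0.5,0,0,0,0],[2,0.3,-0.5,0,0,0,0],[1.5,0.2,-0.5,0,0,0,0],[0.5,0.1,0,0,0,0,0]]]'

```text
clock: 10.4
eef_pos: [0.5975, 0.1645, 0.1412]
tool_rot: [0.61, 0.714, 0.261, 0.222]
ft_force: [-0.7, -0.5, -8.9]
grip_width: 0.0224
```

```bash
cat >> h.py <<'E'
def tube(n,B,lo=.018,hi=.12):
    d=np.load(f'pics/{n}_d.npy');P=pts(n,d); C=np.array(bot.camera_info(n)['cam_to_world'])[:3,3]
    q=P[d>0]; S=np.c_[XS,YS,[0,0,1]]; s=(q-B)@S
    m=(s[:,1]>lo)&(s[:,1]<hi)&(np.hypot(s[:,0],s[:,2])<.022)
    s=s[m]; 
    from scipy.optimize import least_squares
    f=lambda p: np.hypot(s[:,0]-p[0]-p[1]*s[:,1], s[:,2]-p[2]-p[3]*s[:,1])-.012
    r=least_squares(f,[0,0,0,0],loss='soft_l1',f_scale=.002)
    print(n,'tube n',len(s),'dx,slope_x,dz,slope_z',np.round(r.x*[1000,57.3,1000,57.3],2),'mm/deg rms',np.sqrt(np.mean(r.fun**2))*1000)
def gp():
    o=bot.get_obs(); return np.array(o['eef_pos'])-.0166*R.from_quat(o['tool_rot']).as_matrix()[:,2]
E
python3 -c "
from h import *
want(SEAT-.0417*YS+[0,0,.035])
bar('9',((.4,.7),(.05,.4)))
for n in('scene','top'): tube(n,gp())
p=cv2.imread('pics/scene9.png')[150:400,180:480];cv2.imwrite('pics/s9c.png',cv2.resize(p,None,fx=2.4,fy=2.4))
p=cv2.imread('pics/top9.png')[150:350,150:350];cv2.imwrite('pics/t9c.png',cv2.resize(p,None,fx=3,fy=3))"
```

```text
t 10.4 tcp [0.5975 0.1645 0.1412] F [-0.7 -0.5 -8.9] M [-0.29  1.7  -0.03] w 0.0224
q [ 0.319  0.169 -0.633  0.075 -0.102  1.695] x [-0.157  0.988  0.002] y [0.755 0.119 0.644] z [ 0.636  0.103 -0.765]
rot err deg [-0.11  0.11 -0.15]
grip pt in stand mm [-38.3 -40.5 153.9] shift cm to tgt [ 3.8   0.47 -1.89]
scene blob 353 px 275 314 mean [0.5628 0.2997 0.1605] z [0.133  0.1853]
top blob 97 px 287 245 mean [0.594  0.1098 0.1628] z [0.0122 0.1871]
top blob 105 px 216 257 mean [0.5629 0.2967 0.17  ] z [0.1528 0.187 ]
scene tube n 315 dx,slope_x,dz,slope_z [ 0.24 -0.06  0.24  0.2 ] mm/deg rms 1.2038453362605572
top tube n 335 dx,slope_x,dz,slope_z [-0.68  0.15  1.15 -0.01] mm/deg rms 1.6184529987675564
```

View pics/s9c.png

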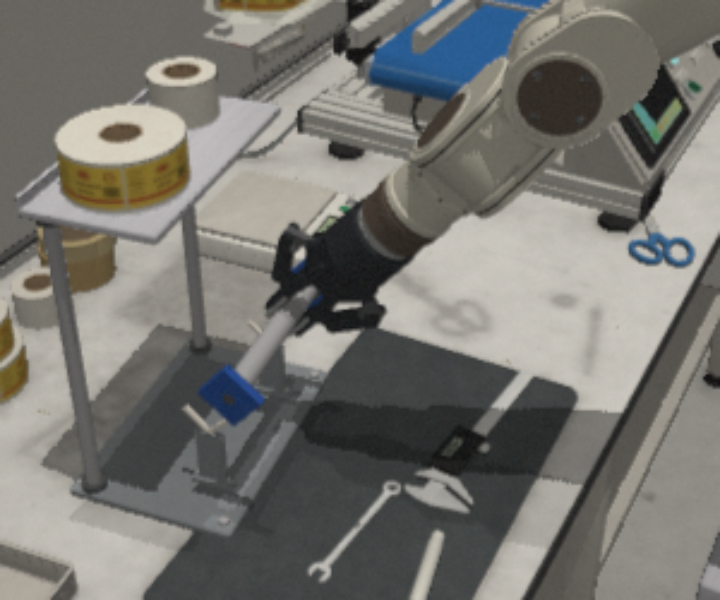

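View pics/t9c.png

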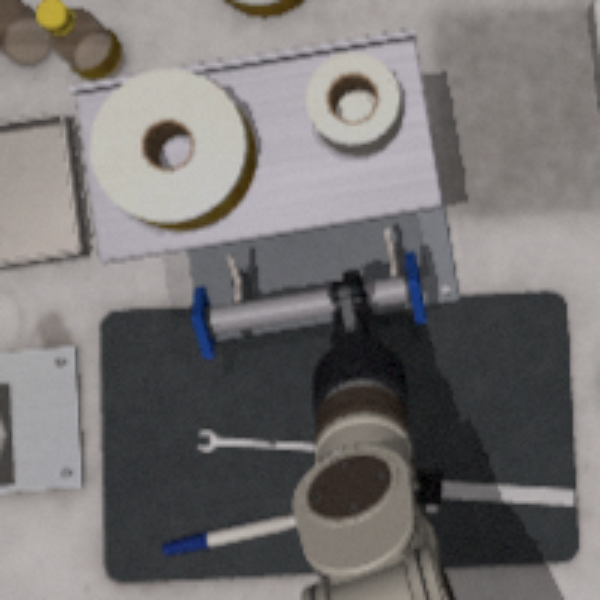

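Bar is level (slope 0.2° or less), parallel to the stand axis and centred to about 1 mm. Now I move over the forks.

>>> move_arm --series '[[[0.8,0.1,-0.2,0,0,0,0],[1.2,0.2,-0.5,0,0,0,0],[1.2,0.15,-0.5,0,0,0,0],[0.6,0.1,-0.5,0,0,0,0],[0,0,0,0,0,0,0]]]'

```text
clock: 11.0
eef_pos: [0.6367, 0.1704, 0.1231]
tool_rot: [0.61, 0.715, 0.261, 0.222]
ft_force: [-0.9, -0.4, -8.9]
grip_width: 0.0221
```

```bash
python3 -c "
from h import *
want(SEAT-.0417*YS)
bar('10',((.4,.7),(.05,.4)))
for n in('scene','top'): tube(n,gp())
p=cv2.imread('pics/scene10.png')[200:380,200:380];cv2.imwrite('pics/s10c.png',cv2.resize(p,None,fx=3.3,fy=3.3))"
```

```text
t 11.0 tcp [0.6367 0.1704 0.1231] F [-0.9 -0.4 -8.9] M [-0.26  1.7  -0.04] w 0.0221
q [ 0.304  0.267 -0.563  0.046 -0.092  1.683] x [-0.158  0.987  0.002] y [0.756 0.12  0.644] z [ 0.636  0.103 -0.765]
rot err deg [-0.1   0.08 -0.19]
grip pt in stand mm [  1.4 -40.7 135.8] shift cm to tgt [-0.12 -0.13 -3.58]
scene blob 332 px 260 316 mean [0.6016 0.3054 0.1426] z [0.116  0.1671]
top blob 88 px 286 232 mean [0.6296 0.1149 0.1543] z [0.1349 0.1706]
top blob 100 px 216 244 mean [0.6    0.3016 0.1541] z [0.1388 0.1711]
scene tube n 314 dx,slope_x,dz,slope_z [ 0.08 -0.14  0.32  0.28] mm/deg rms 1.1736975119086865
top tube n 325 dx,slope_x,dz,slope_z [-0.91 -0.08  0.29  0.4 ] mm/deg rms 1.9520547405507584
```

View pics/s10c.png

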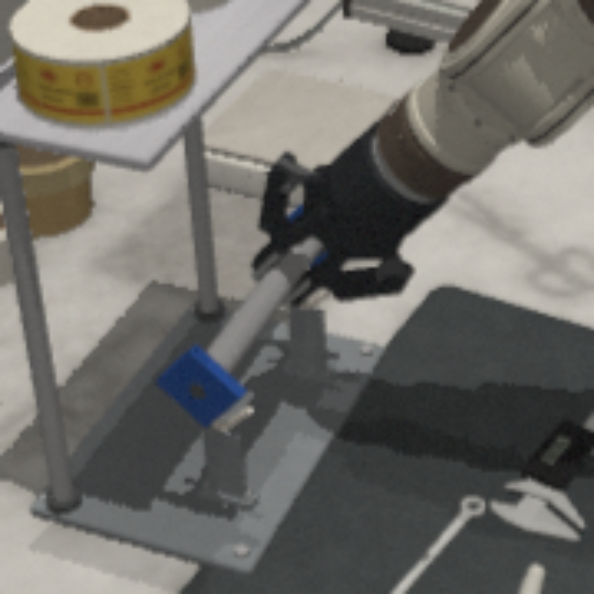

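>>> move_arm --series '[[[-0.1,0,-0.5,0,0,0,0],[0,0,-0.7,0,0,0,0],[0,0,-0.7,0,0,0,0],[0,0,-0.5,0,0,0,0],[0,0,0,0,0,0,0]]]'

```text
clock: 11.6
eef_pos: [0.6334, 0.1701, 0.0971]
tool_rot: [0.61, 0.715, 0.261, 0.221]
ft_force: [0.1, 0.4, -9.3]
grip_width: 0.0219
```

```bash
python3 -c "
from h import *
want(SEAT-.0417*YS)
bar('11',((.4,.7),(.05,.4)))
for n in('scene','top'): tube(n,gp())"
```

```text
t 11.6 tcp [0.6334 0.1701 0.0971] F [ 0.1  0.4 -9.3] M [-0.23  1.67 -0.  ] w 0.0219
q [ 0.305  0.308 -0.598 -0.029 -0.093  1.684] x [-0.158  0.987  0.001] y [0.756 0.12  0.643] z [ 0.635  0.103 -0.766]
rot err deg [-0.08 -0.   -0.22]
grip pt in stand mm [ -2.  -40.5 109.9] shift cm to tgt [ 0.21 -0.09 -0.99]
scene blob 325 px 262 325 mean [0.598  0.305  0.1166] z [0.0887 0.1415]
top blob 85 px 286 234 mean [0.6287 0.115  0.1192] z [0.0114 0.1438]
top blob 100 px 218 245 mean [0.5983 0.302  0.1266] z [0.1074 0.1436]
scene tube n 311 dx,slope_x,dz,slope_z [-0.74 -0.46 -0.68  0.43] mm/deg rms 1.4537964875639764
top tube n 317 dx,slope_x,dz,slope_z [-1.87 -0.14  0.1   0.2 ] mm/deg rms 2.5147239223679567
```

>>> move_arm --series '[[[0.2,0,-0.2,0,0,0,0],[0,0,-0.2,0,0,0,0],[0,0,-0.2,0,0,0,0],[0,0,-0.1,0,0,0,0],[0,0,0,0,0,0,0]]]'

```text
clock: 12.2
eef_pos: [0.6376, 0.1706, 0.0923]
tool_rot: [0.609, 0.714, 0.263, 0.223]
ft_force: [0.2, 0.2, -7.4]
grip_width: 0.0224
```

```bash
python3 -c "
from h import *
want(SEAT-.0417*YS)"
```

```text
t 12.2 tcp [0.6376 0.1706 0.0923] F [ 0.2  0.2 -7.4] M [-0.23  1.64  0.04] w 0.0224
q [ 0.304  0.324 -0.598 -0.049 -0.092  1.683] x [-0.158  0.987  0.002] y [0.753 0.119 0.647] z [ 0.638  0.104 -0.763]
rot err deg [-0.16  0.27 -0.21]
grip pt in stand mm [  2.2 -40.6 105. ] shift cm to tgt [-0.21 -0.15 -0.51]
```

>>> move_arm --series '[[[-0.1,0,-0.2,0,0,0,0],[0,0,-0.2,0,0,0,0],[0,0,-0.1,0,0,0,0],[0,0,0,0,0,0,0],[0,0,0,0,0,0,0]]]'

```text
clock: 12.7
eef_pos: [0.6367, 0.1707, 0.0875]
tool_rot: [0.609, 0.714, 0.263, 0.223]
ft_force: [-0.6, -0.9, -7.1]
grip_width: 0.022
```

```bash
python3 -c "
from h import *
want(SEAT-.0417*YS)"
```

```text
t 12.7 tcp [0.6367 0.1707 0.0875] F [-0.6 -0.9 -7.1] M [-0.31  1.62 -0.07] w 0.022
q [ 0.304  0.332 -0.606 -0.066 -0.092  1.683] x [-0.158  0.987  0.002] y [0.753 0.119 0.647] z [ 0.639  0.104 -0.762]
rot err deg [-0.17  0.33 -0.21]
grip pt in stand mm [  1.4 -40.4 100.1] shift cm to tgt [-0.12 -0.15 -0.02]
```

Not yet bearing. I'll continue in millimetre steps while watching the force.

>>> move_arm --series '[[[-0.1,0,-0.1,0,0,0,0],[0,0,-0.1,0,0,0,0],[0,0,0,0,0,0,0],[0,0,0,0,0,0,0],[0,0,0,0,0,0,0]]]'

```text
clock: 13.2
eef_pos: [0.6368, 0.1707, 0.0875]
tool_rot: [0.609, 0.713, 0.264, 0.224]
ft_force: [-0.5, -0.5, -6.4]
grip_width: 0.0221
```

```bash
python3 -c "
from h import *
want(SEAT-.0417*YS)
bar('12',((.4,.7),(.05,.4)))
for n in('scene','top'): tube(n,gp())
p=cv2.imread('pics/scene12.png')[220:380,200:360];cv2.imwrite('pics/s12c.png',cv2.resize(p,None,fx=3.7,fy=3.7))"
```

```text
t 13.2 tcp [0.6368 0.1707 0.0875] F [-0.5 -0.5 -6.4] M [-0.3   1.59 -0.06] w 0.0221
q [ 0.305  0.332 -0.609 -0.074 -0.094  1.684] x [-0.158  0.987  0.002] y [0.75  0.119 0.65 ] z [ 0.642  0.104 -0.76 ]
rot err deg [-0.2   0.55 -0.19]
grip pt in stand mm [  1.4 -40.4 100.1] shift cm to tgt [-0.13 -0.16 -0.02]
scene blob 321 px 261 328 mean [0.6018 0.3053 0.1064] z [0.0799 0.1314]
top blob 89 px 286 234 mean [0.631  0.1157 0.1114] z [0.0137 0.1332]
top blob 94 px 218 244 mean [0.6018 0.3026 0.118 ] z [0.1018 0.1351]
scene tube n 315 dx,slope_x,dz,slope_z [-0.07 -0.46  0.67 -0.08] mm/deg rms 1.6400636872095016
top tube n 321 dx,slope_x,dz,slope_z [-2.24  0.66  0.09  0.54] mm/deg rms 2.1202230842377046
```

View pics/s12c.png

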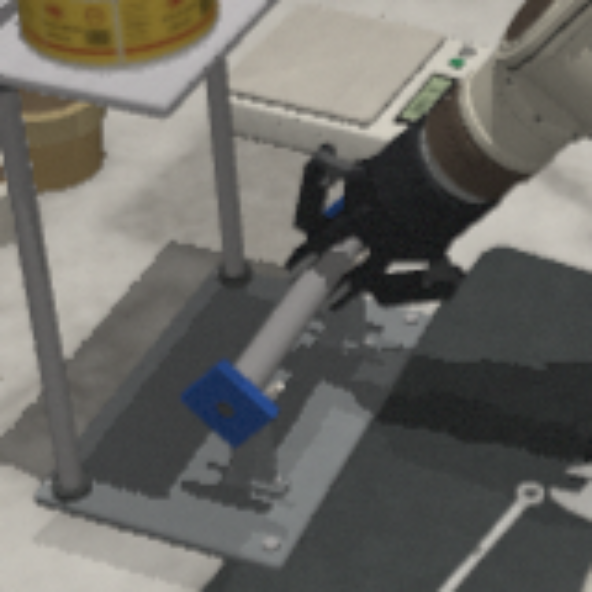

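>>> move_arm --series '[[[-0.1,0,-0.2,0,0,0,0],[0,0,-0.3,0,0,0,0],[0,0,-0.3,0,0,0,0],[0,0,-0.3,0,0,0,0],[0,0,-0.3,0,0,0,0]]]'

```text
clock: 13.8
eef_pos: [0.6372, 0.1708, 0.0872]
tool_rot: [0.607, 0.71, 0.272, 0.231]
ft_force: [-18.7, -4.3, 15.5]
grip_width: 0.022
```

```bash
python3 -c "
from h import *
want(SEAT-.0417*YS)"
```

```text
t 13.8 tcp [0.6372 0.1708 0.0872] F [-18.7  -4.3  15.5] M [-0.55  1.59 -0.1 ] w 0.022
q [ 0.307  0.335 -0.63  -0.118 -0.098  1.684] x [-0.157  0.988  0.002] y [0.737 0.116 0.666] z [ 0.658  0.106 -0.746]
rot err deg [-0.37  1.75 -0.13]
grip pt in stand mm [  1.6 -40.3  99.6] shift cm to tgt [-0.17 -0.17  0.01]
```

The forks now carry it, with upward reaction. I'll relax the push, then check.

>>> move_arm --series '[[[-0.1,0,0,0,0,0,0],[0,0,-0.1,0,0,0,0],[0,0,0,0,0,0,0],[0,0,0,0,0,0,0],[0,0,0,0,0,0,0]]]'

```text
clock: 14.3
eef_pos: [0.637, 0.1713, 0.0876]
tool_rot: [0.606, 0.71, 0.273, 0.232]
ft_force: [-5.4, -1.1, -1.1]
grip_width: 0.0221
```

```bash
python3 -c "
from h import *
want(SEAT-.0417*YS)
bar('13',((.4,.7),(.05,.4)))
for n in('scene','top'): tube(n,gp())
p=cv2.imread('pics/scene13.png')[220:380,200:360];cv2.imwrite('pics/s13c.png',cv2.resize(p,None,fx=3.7,fy=3.7))
p=cv2.imread('pics/top13.png')[180:300,170:330];cv2.imwrite('pics/t13c.png',cv2.resize(p,None,fx=4,fy=4))"
```

```text
t 14.3 tcp [0.637  0.1713 0.0876] F [-5.4 -1.1 -1.1] M [-0.35  1.5  -0.09] w 0.0221
q [ 0.308  0.334 -0.632 -0.123 -0.098  1.684] x [-0.157  0.988  0.002] y [0.734 0.116 0.669] z [ 0.66   0.107 -0.744]
rot err deg [-0.43  1.93 -0.16]
grip pt in stand mm [  1.4 -39.9 100. ] shift cm to tgt [-0.15 -0.21 -0.04]
scene blob 16 px 290 275 mean [0.6427 0.1204 0.123 ] z [0.1161 0.1322]
scene blob 325 px 261 328 mean [0.6017 0.306  0.1062] z [0.0788 0.1313]
top blob 86 px 286 234 mean [0.6304 0.116  0.1145] z [0.0931 0.1331]
top blob 94 px 218 245 mean [0.6008 0.303  0.1175] z [0.1005 0.134 ]
scene tube n 316 dx,slope_x,dz,slope_z [-0.12 -0.38  0.82 -0.08] mm/deg rms 1.608656230903841
top tube n 318 dx,slope_x,dz,slope_z [-1.8   0.4   1.04  0.04] mm/deg rms 2.2217478019146895
```

View pics/s13c.png

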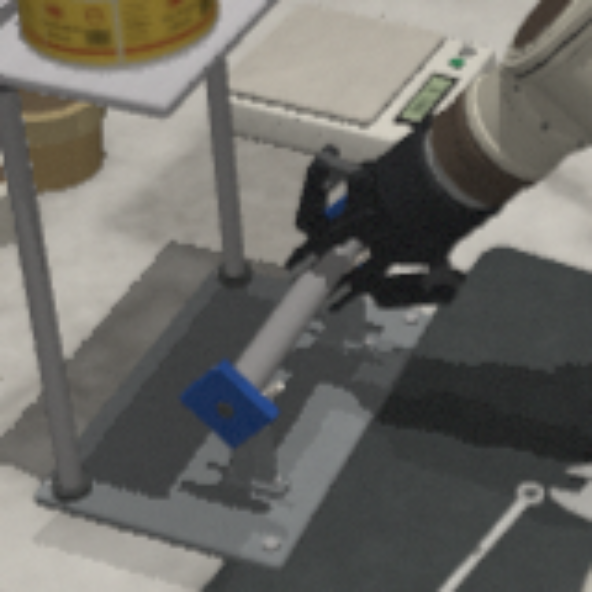

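View pics/t13c.png

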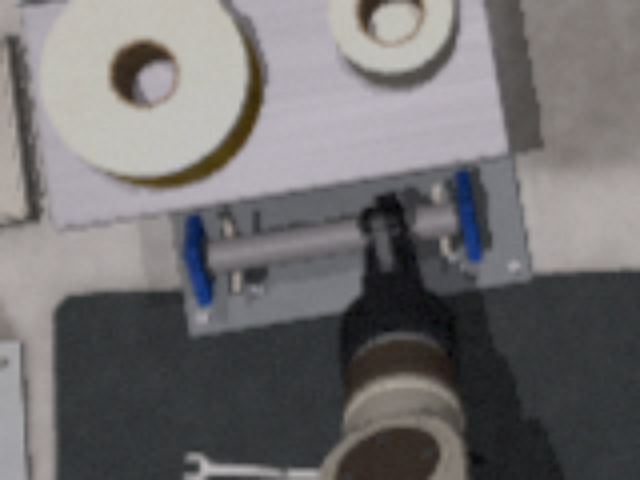

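Seated level at z≈100 mm, with one block outside each fork (top crop, about (200,260) and (467,215)) and the load on the forks. I'll release now.

>>> move_arm --series '[[[0,0,0,0,0,0,0.3],[0,0,0,0,0,0,0.4],[0,0,0,0,0,0,0.55],[0,0,0,0,0,0,0.55],[0,0,0,0,0,0,0.55]]]'

```text
clock: 14.9
eef_pos: [0.6441, 0.1734, 0.0958]
tool_rot: [0.605, 0.707, 0.28, 0.236]
ft_force: [0.1, 0.1, -0.3]
grip_width: 0.0466
```

```bash
python3 -c "
from h import *
want(SEAT-.0417*YS)
bar('14',((.4,.7),(.05,.4)))
for n in('scene','top'): tube(n,gp())"
```

```text
t 14.9 tcp [0.6441 0.1734 0.0958] F [ 0.1  0.1 -0.3] M [-0.13  0.62 -0.03] w 0.0466
q [ 0.308  0.331 -0.624 -0.129 -0.099  1.684] x [-0.157  0.988  0.005] y [0.723 0.112 0.682] z [ 0.673  0.11  -0.732]
rot err deg [-0.73  2.91 -0.13]
grip pt in stand mm [  8.5 -39.  107.9] shift cm to tgt [-0.86 -0.42 -0.85]
scene blob 323 px 261 328 mean [0.6025 0.3046 0.105 ] z [0.0769 0.1308]
top blob 87 px 286 234 mean [0.6303 0.1161 0.1141] z [0.0924 0.133 ]
top blob 94 px 218 245 mean [0.6007 0.303  0.1173] z [0.1005 0.1335]
scene tube n 309 dx,slope_x,dz,slope_z [-7.84  0.18 -6.89  0.15] mm/deg rms 1.5921649759737069
top tube n 306 dx,slope_x,dz,slope_z [-9.27  1.   -7.59  0.54] mm/deg rms 2.4883615522059017
```

>>> move_arm --series '[[[-0.4,-0.1,-0.4,0,0,0,0.7],[-0.3,0,-0.3,0,0,0,0.7],[0,0,0,0,0,0,0.7],[0,0,0,0,0,0,0.7],[0,0,0,0,0,0,0.7]]]'

```text
clock: 15.5
eef_pos: [0.6355, 0.172, 0.0873]
tool_rot: [0.605, 0.707, 0.279, 0.236]
ft_force: [0.8, -0.5, -0.0]
grip_width: 0.0597
```

```bash
python3 -c "
from h import *
want(SEAT-.0417*YS)"
```

```text
t 15.5 tcp [0.6355 0.172  0.0873] F [ 0.8 -0.5 -0. ] M [-0.12  0.66  0.07] w 0.0597
q [ 0.311  0.336 -0.652 -0.159 -0.101  1.686] x [-0.157  0.988  0.004] y [0.724 0.112 0.681] z [ 0.672  0.11  -0.733]
rot err deg [-0.7   2.81 -0.13]
grip pt in stand mm [ -0.1 -38.9  99.4] shift cm to tgt [-0.01 -0.29  0.  ]
```

Centred and touching nothing. I'll retreat straight back along the tool axis.

>>> move_arm --series '[[[-0.7,-0.1,0.75,0,0,0,0.7],[-1.3,-0.2,1.4,0,0,0,0.7],[-1.3,-0.2,1.4,0,0,0,0.7],[-2,-0.3,2,0,0,0,0.7],[-2,-0.3,2,0,0,0,0.7]]]'

```text
clock: 16.0
eef_pos: [0.5592, 0.16, 0.1629]
tool_rot: [0.606, 0.708, 0.277, 0.235]
ft_force: [0.2, 0.0, 1.3]
grip_width: 0.0598
```

>>> move_arm --series '[[[-3,-0.4,2,0,0,0,0.7],[-3,-0.5,1,0,0,0,0.7],[-3,-0.5,1,0,0,0,0.7],[-1,-0.1,0,0,0,0,0.7],[0,0,0,0,0,0,0.7]]]'

```text
clock: 16.5
eef_pos: [0.4544, 0.1443, 0.2108]
tool_rot: [0.604, 0.706, 0.282, 0.237]
ft_force: [0.1, 0.7, -0.5]
grip_width: 0.0599
```

```bash
python3 -c "
from h import *
want(SEAT-.0417*YS)
bar('15',((.5,.7),(.05,.4)))
for n in('scene','top'): tube(n,SEAT,-.068,.068); print([(np.round(k['at'],3),round(k['confidence'],2)) for t in ('bar_mid','roll_a_mid','roll_liner_mid') for k in bot.find_in(n,t)[:1]])
p=cv2.imread('pics/scene15.png')[170:400,180:380];cv2.imwrite('pics/s15c.png',cv2.resize(p,None,fx=2.6,fy=2.6))
p=cv2.imread('pics/top15.png')[150:350,150:350];cv2.imwrite('pics/t15c.png',cv2.resize(p,None,fx=3,fy=3))"
```

```text
t 16.5 tcp [0.4544 0.1443 0.2108] F [ 0.1  0.7 -0.5] M [-0.09  0.64  0.03] w 0.0599
q [ 0.416 -0.258 -0.848  0.241 -0.172  1.766] x [-0.157  0.988  0.007] y [0.72  0.11  0.686] z [ 0.676  0.112 -0.728]
rot err deg [-0.89  3.18 -0.11]
grip pt in stand mm [-183.4  -38.4  222.9] shift cm to tgt [ 18.11   2.49 -12.35]
scene blob 136 px 295 279 mean [0.6297 0.118  0.1148] z [0.0979 0.1318]
scene blob 324 px 261 328 mean [0.6018 0.3054 0.1052] z [0.0777 0.1304]
top blob 84 px 286 234 mean [0.6305 0.1162 0.1156] z [0.0983 0.1319]
top blob 94 px 218 245 mean [0.6011 0.303  0.1172] z [0.1021 0.1323]
scene tube n 401 dx,slope_x,dz,slope_z [0.6  0.15 0.58 0.06] mm/deg rms 1.2492411521895261
[(array([0.613, 0.238, 0.108]), 0.69), (array([0.658, 0.299, 0.384]), 0.58), (array([0.696, 0.16 , 0.379]), 0.84)]
top tube n 417 dx,slope_x,dz,slope_z [-0.15 -0.21  0.62  0.04] mm/deg rms 1.8726227567705067
[(array([0.616, 0.215, 0.11 ]), 0.67), (array([0.714, 0.139, 0.384]), 0.62)]
```

View pics/s15c.png

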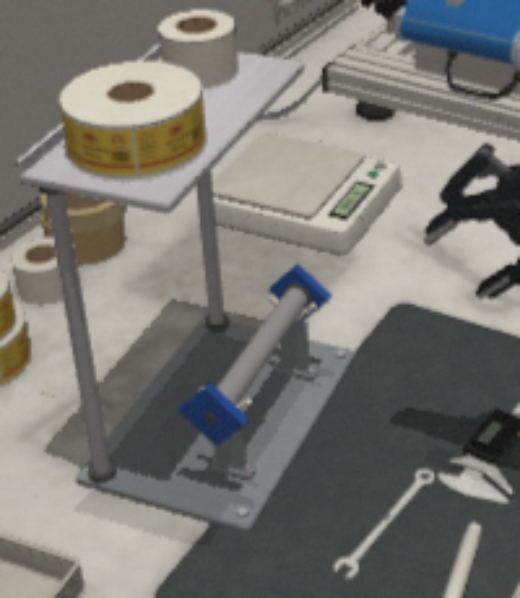

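View pics/t15c.png

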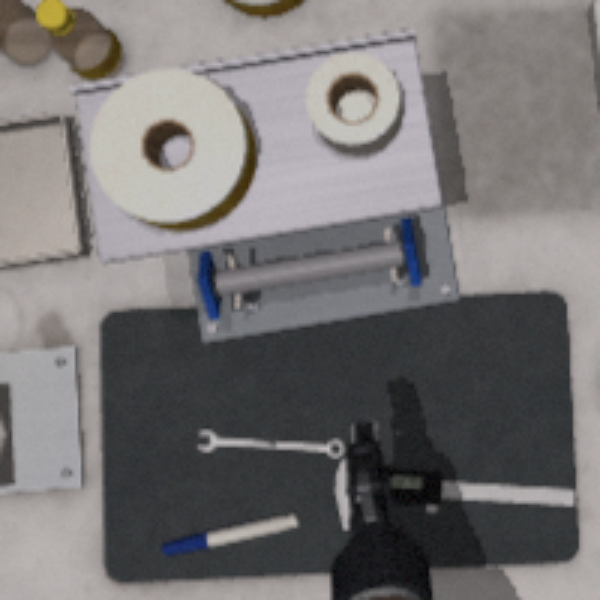

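The bar is seated level: the tube axis is within 1 mm of the seat and its slope is under 0.1°. Both blocks are outside the forks, the rolls have not moved and the arm is clear. I'll hand it in.

```bash
python3 -c "
from workcell import bot
print(bot.job_done())"
```

```text
the job is handed in; nothing more can be done
None
```

The tension bar is in both V forks of the stand, lying level, and the job was handed in at about 17 s of the 72 s allowed.

**Finding the balance:** I gripped the bar at its middle and lifted it slightly; the -y end stayed down. I put it back, moved the grip about 42 mm toward that end and lifted again. It hung level, with the full weight of about 8 N on the gripper and almost no turning moment. Only then did I raise it clear of the table.

**Seating it:** I carried it over, leaned the tool 40° and brought it in level from the open front. I lowered it while holding it until the forks took the load. The highest force I read was about 25 N, briefly, while pressing it home. Then I opened the fingers and backed out along the tool axis.

**Last checks:**
- Both cameras put the bar's axis within about 1 mm of the seat, sloping less than 0.1°, with a block outside each fork.
- The pictures show both rolls where they were on the shelf, and the arm clear with about zero force.

**What did not go cleanly:**
- When the fingers opened, the hand shifted about 11 mm sideways. The bar did not move measurably, and I re-centred before backing out.
- In the final pictures the top camera's network did not report the label roll. The picture itself and the scene camera's network (confidence 0.58) show it in place.

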